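# Jog the bottle roller from its control drawer

### The job

Pull the bottle roller's control drawer (blue front, steel bar handle) all the way open, then take hold of the dial inside and turn it clockwise past its first two clicks (white and yellow dots) to the third (red dot). The dial springs back when let go, so finish while still holding it at the red dot, with the drawer still fully open; do not knock or move the cups, bottles and other loose things standing around.

Things in the scene. Friction and masses are not known exactly. Their poses are not given: they have to be found in the camera images.
- roller: Low grey cabinet, fixed, 250 deep x 280 wide x 110 mm high; on the rear of its top two rollers with a blue bottle (up to 190 mm high), front 120 mm of the top low (only a flat coaster on its right). Place and yaw vary. Origin: centre of the bottom edge of its front, at table height. +x points into the cabinet, away from the robot, +y left, z up; the drawer comes out towards -x.
- drawer (a joint): Control drawer pulled out, m: 0 shut, 0.14 fully open (hard stop); starts 0 to 0.02. Slides along the roller's -x with about 3 N friction, stays where left. Blue front 256 mm wide, 12 mm thick, its top edge 99 mm above the table; inside, an aluminium panel 45 mm above the table and side walls up to 70 mm.
- drawer_handle (a point): Middle of the drawer's handle: a steel bar 10 mm thick and 100 mm long, running across (along the roller's y), its centreline 45 mm out from the blue front and 85 mm above the table, with 40 mm of free space between bar and front. Moves with the drawer; axes as the roller's.
- dial (a joint): Dial angle, rad, growing clockwise seen from above: 0 off (black dot), clicks at 0.4 (white dot), 0.8 (yellow), 1.2 (red), hard stop 1.25. A spring returns it to 0 from anywhere when let go: 0.04 N m at 0 rising to 0.10 N m at the red dot, peaks up to 0.125 N m between clicks. No click holds it. The dots lie on the panel 40 mm from the dial's axis.
- dial_grip (a point): Grip point on the dial's vertical axis, 77 mm above the table, in a black bar 54 long x 14 wide, 49 to 93 mm above the table, on a 60 mm disc (its top at 49 mm). x along the bar to its orange pointer (into the cabinet when off), y across it, z up; turns with the dial. Axis 70 mm behind the drawer's outer front, mid-width; with the drawer fully open 70 mm in front of the cabinet.
- cup_near: Clear open cup, 80 mm across, 100 mm high, loose, beside the roller; origin centre of its underside. Leave alone.
- tub: White lidded tub, 100 mm across, 85 mm high, loose, beside the roller; origin centre of its underside. Leave alone.
- bottle_red: Red bottle, 56 mm across, 140 mm high, loose; origin centre of its underside. Leave alone.
- bottle_black: Black bottle, 56 mm across, 140 mm high, loose; origin centre of its underside. Leave alone.
- cup_far: Clear open cup, 80 mm across, 100 mm high, loose; origin centre of its underside. Leave alone.
- brush: Paint brush lying on the table, loose. Leave alone.
- coaster: Poured round wooden coaster, 96 mm across, 10 mm thick, lying on the right front of the cabinet's top, loose; origin centre of its underside. Leave alone.

How it is judged:
By the outcome, as a careful person would: the job done as asked, in the order asked, and still so for the second after the job is handed in, while the arm keeps its last pose, push and grip.
It also fails if it takes over 58 s, if anything falls off the work surface, if the arm or the gripper's body presses on something with over 40 N, if the wrist force passes 120 N, or if a joint passes its speed limit or range.

### The arm

A 7-joint arm with a two-finger parallel gripper is mounted at the origin on the work surface. World frame = base frame: x ahead of the robot, y to its left, z up, the work surface at z = 0. Lengths are in m, angles in rad, forces in N, time in s.
With the tool pointing down it reaches from about 0.4 to 0.85 m from the base axis. Payload 10.4 kg.
Tool frame: the origin (TCP) lies midway between the tips of the shut fingers; the grasp point (between the pads) lies 19 mm behind it; z points along the fingers, y is the direction in which the jaws open and shut (so a half turn about z gives the same grasp; the last joint's range is limited). The gripper opens to 85 mm and grips with 20 to 120 N. Pads are 22 mm wide; open, the fingers measure 114 mm over their backs; the gripper's body (76 mm by 85 mm) begins 54 mm behind the grasp point. The pads swing forward as they close: fully open they stand 13 mm farther back than shut.
Start: joints at [1.151, 0.332, -0.065, 1.46, 0.022, 1.35, -0.088], TCP at [0.242, -0.576, 0.208] pointing down, gripper open.
Joint ranges: [-2.6, 2.6], [-0.5, 2.12], [-1.47, 1.34], [0.16, 2.42], [-1.27, 4.41], [0.06, 2.06], [-2.6, 2.6]. Speed limits (rad/s): [2.22, 2.22, 2.79, 2.79, 3.14, 3.14, 3.14].

### API

Orientations are given as a unit quaternion [x, y, z, w].
In Python, from workcell import manip, camera, camera_info, workorder, nets gives the robot as it stands.
- The arm moves only by the tool apply_moves, never from a script. Its argument "commands" is a list of rows, each a list of 5 numbers: the shift along the tool's x, y, z in m, then the turn about the tool's z in degrees, then the gripper command: -1 is fully open, 1 is shut, values between are in proportion. A call has 1 to 5 rows; each row shifts and turns the pose as measured when the row begins, along the tool's axes as they then stand; what a row does not reach is not made up. A row lasts 1/12 s, in which the tool goes at most 41.7 mm and 7.16 degrees, less where a joint would pass 70% of its speed; a pose out of reach is approached as far as the arm can. A call is refused whole if a number of a shift passes 0.0417 or a number of a turn 7.16, either way. A call with a gripper value outside its range is refused whole. The fingers move at their own pace and stop on an object; "squeeze" is the grip in N (left out, the last holds). Time passes only in rows, so rows that do not move let the fingers close. It gives the time, the measured TCP pose, the force and the opening at its end, in the units of the state.
- manip.get_obs(): the state, without advancing time (a new reading comes with each control period).
- camera(name): name is "side" or "top"; returns (picture, depth): 384x512x3 uint8, red, green, blue; 384x512 float32, m along the optical axis (not along the pixel's ray), 0 where there is no reading.
- camera_info(name): a dict with "camera_matrix" (3x3 intrinsics, pixels), "xyz" and "rotation" of the camera in the world. Camera axes: x right, y down, z forward; pixel columns grow to the right and rows downward; lengths in m; the calibration is good to about 2 mm. A picture is of the moment at which its call begins. camera_info takes no time and is no camera call.
- workorder.hand_in(): hands the job in, once; it reports no verdict.
Trained networks look in the newest picture that a camera, given by its name, has taken for a name from the list of things; names that differ only in an ending like _2 or _b are one class to them, and where a whole thing is asked for, a point or a joint stands for the part that bears it (a point fixed in the world has none). Each returns a list of dicts, best first, with "conf" (0 to 1); they miss things now and then, are a little off and sometimes report something else, mostly with a low value. They report only what shows in the picture. A call takes as long as a camera call.
- nets.look_for(camera, thing): "rect" ([left, top, width, height] in pixels, round what is visible of it).
- nets.place_of(camera, thing): "xy" ([column, row] in pixels: a listed point, or the origin of a listed thing).
The state is a dict: "clock": time; "joint_pos": joint angles; "joint_velocities": joint speeds; "tau": joint torques, N m; "position": TCP position; "ee_rot": TCP orientation; "ft_force": force on the tool from outside, world axes, zero at the start; "torque": the same for the moment, N m; "grip_width": opening from 0.0 (shut) to 1.0 (fully open).
Only numpy, scipy, OpenCV 4.12 (cv2) and the standard library are available. Lean on these libraries where they do the work, as an engineer would, in place of code of your own. Each camera call takes 0.05 s, during which the arm holds its last target. There are 200 camera calls.

## Working session

There is one attempt and no reset: what is moved stays moved. The work goes in short steps, Python scripts to look and compute and a tool call to move; the robot and the scene stay as the last step left them, time stands still between calls to the robot, and variables do not carry over. Pictures are saved under pics/ and viewed, about 8 in all and at most 12, crops included, and the job is handed in when it is done.

Besides the shell and the picture viewer there is one more tool, called after "Call:" as name([rows], argument=value, ...), one row to a line, values as JSON. apply_moves: Moves the arm, as the interface text tells. Its arguments: {"type":"object","properties":{"commands":{"type":"array","items":{"type":"array","items":{"type":"number"}}},"squeeze":{"type":"number"}},"required":["commands"]}

```bash
mkdir -p pics; cat > h.py <<'E'
import numpy as np, cv2
from scipy.spatial.transform import Rotation as R
from workcell import manip, camera, camera_info, workorder, nets
def snap(c,fn=None):
    p,d=camera(c)
    if fn: cv2.imwrite('pics/'+fn,cv2.cvtColor(p,cv2.COLOR_RGB2BGR))
    return p,d
def cal(c):
    i=camera_info(c); r=np.array(i['rotation'])
    if r.shape!=(3,3): r=R.from_quat(r).as_matrix()
    return np.array(i['camera_matrix']),np.array(i['xyz']),r
def cloud(c,d):
    K,t,r=cal(c); v,u=np.mgrid[:d.shape[0],:d.shape[1]]
    P=np.stack([(u-K[0,2])/K[0,0]*d,(v-K[1,2])/K[1,1]*d,d],-1)
    return P@r.T+t
def atz(c,uv,z):
    K,t,r=cal(c); ray=r@np.linalg.solve(K,[uv[0],uv[1],1]); return t+ray*(z-t[2])/ray[2]
E
python3 - <<'E'
from h import *
np.set_printoptions(precision=3,suppress=True)
for c in ['top','side']:
    p,d=snap(c,c+'0.png'); P=cloud(c,d); np.save(c+'.npy',P)
    print(c,camera_info(c))
    for n,z in [('roller',0),('drawer_handle',.085),('dial_grip',.077),('cup_near',0),('tub',0),('bottle_red',0),('bottle_black',0),('cup_far',0),('coaster',.11)]:
        for q in nets.place_of(c,n)[:2]: print(n,round(q['conf'],2),np.round(q['xy']),atz(c,q['xy'],z))
o=manip.get_obs(); print(o)
E
```

```text
top {'camera_matrix': array([[362.436,   0.   , 260.867],
       [  0.   , 362.436, 184.88 ],
       [  0.   ,   0.   ,   1.   ]]), 'xyz': array([0.536, 0.006, 1.158]), 'rotation': array([ 0.712, -0.702,  0.023, -0.01 ])}
roller 0.81 [284. 176.] [ 0.62  -0.091  0.   ]
drawer_handle 0.82 [288. 195.] [ 0.559 -0.095  0.085]
cup_near 0.77 [214. 170.] [0.635 0.135 0.   ]
tub 0.67 [344. 148.] [ 0.714 -0.282  0.   ]
bottle_red 0.93 [404. 183.] [ 0.604 -0.477  0.   ]
bottle_black 0.65 [107. 182.] [0.592 0.473 0.   ]
cup_far 0.74 [123. 221.] [0.47 0.42 0.  ]
coaster 0.82 [312. 149.] [ 0.693 -0.161  0.11 ]
side {'camera_matrix': array([[397.127,   0.   , 251.923],
       [  0.   , 397.127, 187.756],
       [  0.   ,   0.   ,   1.   ]]), 'xyz': array([ 0.442, -0.891,  0.651]), 'rotation': array([ 0.872, -0.073,  0.05 , -0.481])}
roller 0.93 [263. 231.] [ 0.627 -0.088  0.   ]
drawer_handle 0.8 [240. 208.] [ 0.564 -0.092  0.085]
tub 0.72 [317. 283.] [ 0.71  -0.288  0.   ]
bottle_red 0.8 [296. 364.] [ 0.61  -0.475  0.   ]
bottle_black 0.85 [223. 140.] [0.587 0.479 0.   ]
cup_far 0.74 [188. 151.] [0.452 0.407 0.   ]
coaster 0.59 [296. 211.] [ 0.688 -0.162  0.11 ]
coaster 0.27 [194. 334.] [ 0.432 -0.466  0.11 ]
{'clock': 1.0, 'joint_pos': array([ 1.151,  0.332, -0.065,  1.46 ,  0.022,  1.35 , -0.088]), 'joint_velocities': array([-0.001,  0.   , -0.002, -0.001, -0.   , -0.002, -0.   ]), 'tau': array([  0.   , -62.523,   0.049, -39.183,   0.016,   0.002,  -0.   ]), 'position': array([ 0.242, -0.576,  0.208]), 'ee_rot': array([0.98 , 0.197, 0.   , 0.   ]), 'ft_force': array([ 0.311,  0.401, -0.54 ]), 'torque': array([0.039, 0.034, 0.042]), 'grip_width': 0.999575320273934}
```

View pics/top0.png

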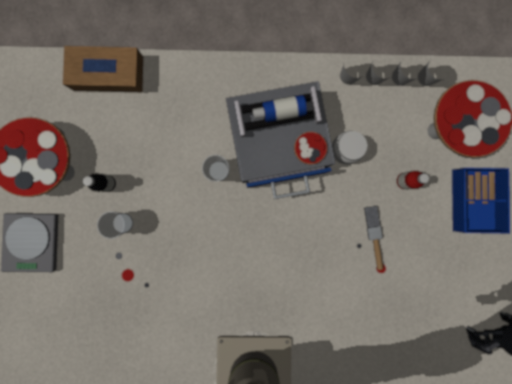

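View pics/side0.png

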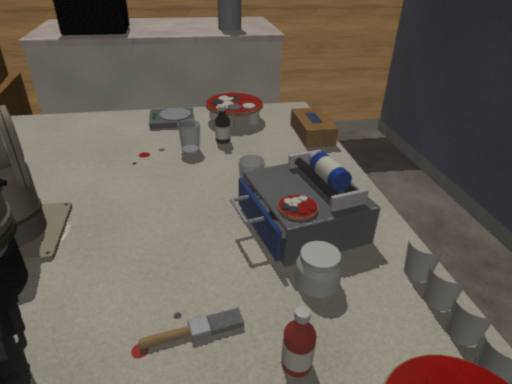

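Top view: roller at about (285,135), with the front facing the robot and its handle bar running from (275,197) to (322,190). The tub (352,147) and the near cup (217,168) stand close on either side. The nets agree with the picture. Next I'll get yaw and handle pose from the cloud.

```bash
python3 - <<'E'
from h import *
np.set_printoptions(precision=4,suppress=True)
def line(q):
    vx,vy,x,y=cv2.fitLine(q[:,:2].astype(np.float32),cv2.DIST_HUBER,0,.005,.005).ravel()
    a=np.degrees(np.arctan2(-vx,vy)); a=(a+90)%180-90   # yaw of normal
    return a,x,y
for c in ['top','side']:
    P=np.load(c+'.npy'); im=cv2.cvtColor(cv2.imread(f'pics/{c}0.png'),cv2.COLOR_BGR2HSV)
    box=(P[...,0]>.5)&(P[...,0]<.72)&(abs(P[...,1]+.09)<.16)
    blue=(im[...,0]>105)&(im[...,0]<130)&(im[...,1]>120)&box&(P[...,2]>.02)&(P[...,2]<.105)
    q=P[blue]; print(c,'front',len(q),line(q), q.min(0),q.max(0))
    yaw,x,y=line(q); 
    h=box&(P[...,2]>.06)&(P[...,2]<.1)
    n=np.array([np.cos(np.radians(yaw)),np.sin(np.radians(yaw))])
    s=(P[...,:2]-[x,y])@n; t=(P[...,:2]-[x,y])@np.array([-n[1],n[0]])
    hb=h&(s<-.03)&(s>-.065); b=P[hb]; print('bar',len(b),line(b),np.median(s[hb]),b.mean(0), 't',t[hb].min(),t[hb].max(),'front t',t[blue].min(),t[blue].max())
    top=(P[...,2]>.1)&(P[...,2]<.118)&(P[...,0]>.55)&(P[...,0]<.95)&(abs(P[...,1]+.09)<.22)
    r=cv2.minAreaRect(P[top][:,:2].astype(np.float32)); print('top',top.sum(),r)
E
```

```text
top front 269 (np.float32(11.640762), np.float32(0.6106431), np.float32(-0.09485202)) [ 0.5855 -0.2159  0.0629] [0.6389 0.0243 0.1048]
bar 155 (np.float32(11.885468), np.float32(0.5651411), np.float32(-0.102589354)) -0.04737212027306632 [ 0.5651 -0.1026  0.0903] t -0.053629512603814655 0.05609976649766975 front t -0.12363116016549702 0.12173604404513096
top 5436 ((0.7307714223861694, -0.02941150963306427), (0.2687969207763672, 0.35820528864860535), 11.495621681213379)
side front 218 (np.float32(11.587845), np.float32(0.6118317), np.float32(-0.119845584)) [ 0.5815 -0.2198  0.0957] [0.6366 0.0198 0.102 ]
bar 166 (np.float32(12.173706), np.float32(0.5581496), np.float32(-0.11103472)) -0.049763839607987685 [ 0.5612 -0.1109  0.0887] t -0.03046035150567387 0.07831688165284255 front t -0.10171863256105955 0.14223351266712056
top 3727 ((0.7249084115028381, -0.03172539174556732), (0.26877662539482117, 0.35828766226768494), 11.913357734680176)
```

```bash
cat > plan.py <<'E'
# usage: plan.py x y z yaw_deg(of tool y axis) grip [step_m] [step_deg] -> next rows
import sys; from h import *
a=list(map(float,sys.argv[1:])); tgt=np.array(a[:3]); yaw,g=a[3:5]
sm=a[5] if len(a)>5 else .04; sd=a[6] if len(a)>6 else 7.
o=manip.get_obs(); p=np.array(o['position']); M=R.from_quat(o['ee_rot']).as_matrix()
w=np.degrees(np.arctan2(M[1,1],M[0,1])); dy=yaw-w
dy=(dy+180)%360-180
print('clk',round(o['clock'],2),'p',p.round(4),'yawy',round(w,1),'tilt',M[:,2].round(3),'err',(tgt-p).round(4),round(dy,1),'F',np.round(o['ft_force'],1),'gw',round(o['grip_width'],3),'j',np.round(o['joint_pos'],2))
rows=[]
for k in range(5):
    e=tgt-p; n=np.linalg.norm(e); 
    if n<.001 and abs(dy)<.2: break
    e=e*min(1,sm/max(n,1e-9)); loc=M.T@e; t=-np.clip(dy,-sd,sd)
    rows.append([*loc.round(3).tolist(),round(float(t),1),g]); p=p+e; dy+=t; M=M@R.from_euler('z',t,degrees=True).as_matrix()
print(rows,'left',(tgt-p).round(3),round(dy,1))
E
python3 plan.py .562 -.102 .2 11.7 0
```

```text
clk 1.0 p [ 0.2416 -0.5765  0.2084] yawy -67.3 tilt [ 0. -0. -1.] err [ 0.3204  0.4745 -0.0084] 79.0 F [ 0.3  0.4 -0.5] gw 1.0 j [ 1.15  0.33 -0.06  1.46  0.02  1.35 -0.09]
[[0.033, -0.022, 0.001, -7.0, 0.0], [0.036, -0.018, 0.001, -7.0, 0.0], [0.038, -0.013, 0.001, -7.0, 0.0], [0.039, -0.008, 0.001, -7.0, 0.0], [0.04, -0.004, 0.001, -7.0, 0.0]] left [ 0.209  0.309 -0.005] 44.0
```

Call:
apply_moves([
  [0.033, -0.022, 0.001, -7, 0],
  [0.036, -0.018, 0.001, -7, 0],
  [0.038, -0.013, 0.001, -7, 0],
  [0.039, -0.008, 0.001, -7, 0],
  [0.04, -0.004, 0.001, -7, 0],
], squeeze=60)

```text
clock: 1.42
position: [0.3485, -0.4127, 0.2017]
ee_rot: [0.875, 0.484, -0.003, 0.001]
ft_force: [1.3, -0.6, -0.0]
grip_width: 0.5
```

```bash
python3 plan.py .562 -.102 .2 11.7 0
```

```text
clk 1.42 p [ 0.3485 -0.4127  0.2017] yawy -32.1 tilt [-0.004 -0.004 -1.   ] err [ 0.2135  0.3107 -0.0017] 43.8 F [ 1.3 -0.6 -0. ] gw 0.5 j [ 1.01  0.16 -0.25  1.69  0.05  1.3   0.19]
[[0.04, 0.002, -0.0, -7.0, 0.0], [0.039, 0.006, -0.0, -7.0, 0.0], [0.038, 0.011, -0.0, -7.0, 0.0], [0.037, 0.016, -0.0, -7.0, 0.0], [0.035, 0.02, -0.0, -7.0, 0.0]] left [ 0.1    0.146 -0.001] 8.8
```

Call:
apply_moves([
  [0.04, 0.002, 0, -7, 0],
  [0.039, 0.006, 0, -7, 0],
  [0.038, 0.011, 0, -7, 0],
  [0.037, 0.016, 0, -7, 0],
  [0.035, 0.02, 0, -7, 0],
])

```text
clock: 1.83
position: [0.4631, -0.2393, 0.2016]
ee_rot: [0.684, 0.729, -0.003, 0.001]
ft_force: [1.2, -0.4, 0.4]
grip_width: 0.499
```

```bash
python3 plan.py .562 -.102 .15 11.7 0
```

```text
clk 1.83 p [ 0.4631 -0.2393  0.2016] yawy 3.7 tilt [-0.002 -0.007 -1.   ] err [ 0.0989  0.1373 -0.0516] 8.0 F [ 1.2 -0.4  0.4] gw 0.499 j [ 0.81  0.14 -0.46  1.72  0.07  1.29  0.4 ]
[[0.03, 0.024, 0.011, -7.0, 0.0], [0.026, 0.028, 0.011, -1.0, 0.0], [0.026, 0.028, 0.011, -0.0, 0.0], [0.026, 0.028, 0.011, -0.0, 0.0], [0.011, 0.012, 0.005, -0.0, 0.0]] left [0. 0. 0.] 0.0
```

Call:
apply_moves([
  [0.03, 0.024, 0.011, -7, 0],
  [0.026, 0.028, 0.011, -1, 0],
  [0.026, 0.028, 0.011, 0, 0],
  [0.026, 0.028, 0.011, 0, 0],
  [0.011, 0.012, 0.005, 0, 0],
])

```text
clock: 2.25
position: [0.5674, -0.089, 0.1533]
ee_rot: [0.624, 0.781, -0.001, 0.005]
ft_force: [-0.0, 0.2, 1.0]
grip_width: 0.503
```

```bash
python3 plan.py .562 -.102 .066 11.7 0; python3 - <<'E'
from h import *
p,d=snap('side'); cv2.imwrite('pics/s1.png',cv2.resize(cv2.cvtColor(p[100:290,170:400],cv2.COLOR_RGB2BGR),None,fx=3,fy=3,interpolation=cv2.INTER_CUBIC))
E
```

```text
clk 2.25 p [ 0.5674 -0.089   0.1533] yawy 12.7 tilt [ 0.006 -0.008 -1.   ] err [-0.0054 -0.013  -0.0873] -1.0 F [-0.   0.2  1. ] gw 0.503 j [ 0.56  0.31 -0.58  1.65  0.19  1.23  0.16]
[[-0.005, -0.004, 0.04, 1.0, 0.0], [-0.005, -0.004, 0.04, -0.0, 0.0], [-0.001, -0.001, 0.008, -0.0, 0.0]] left [0. 0. 0.] 0.0
```

View pics/s1.png

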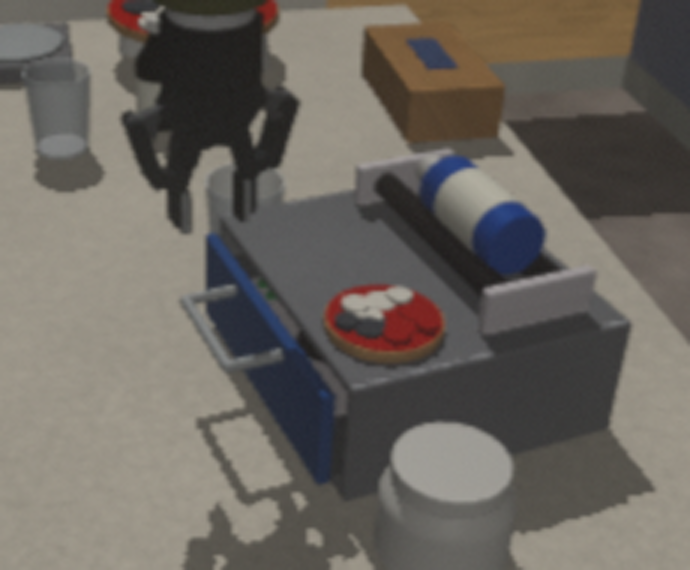

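The crop shows the fingers open above the front at (180–245,215), the handle bar at (185,300)–(230,365) and the drawer ajar by a centimetre or two. I'll correct xy, then descend.

Call:
apply_moves([
  [-0.012, -0.008, 0.01, 1, 0],
  [0, 0, 0.012, 0, 0],
  [0, 0, 0, 0, 0],
])

```text
clock: 2.55
position: [0.5631, -0.0988, 0.1285]
ee_rot: [0.629, 0.777, -0.001, 0.004]
ft_force: [-0.7, -0.9, -0.2]
grip_width: 0.501
```

```bash
python3 plan.py .562 -.102 .066 11.7 0 .025; python3 - <<'E'
from h import *
for c in ['top','side']:
    snap(c)
    for q in nets.place_of(c,'drawer_handle')[:1]: print(c,q['conf'],atz(c,q['xy'],.085))
E
```

```text
clk 2.55 p [ 0.5631 -0.0988  0.1285] yawy 12.0 tilt [ 0.005 -0.006 -1.   ] err [-0.0011 -0.0032 -0.0625] -0.3 F [-0.7 -0.9 -0.2] gw 0.501 j [ 0.57  0.32 -0.57  1.69  0.19  1.18  0.16]
[[-0.001, -0.001, 0.025, 0.3, 0.0], [-0.001, -0.001, 0.025, -0.0, 0.0], [-0.0, -0.0, 0.013, -0.0, 0.0]] left [0. 0. 0.] 0.0
top 0.64 [ 0.56494465 -0.09416677  0.085     ]
side 0.77 [ 0.55561301 -0.09311607  0.085     ]
```

Call:
apply_moves([
  [-0.001, -0.001, 0.025, 0, 0],
  [-0.001, -0.001, 0.025, 0, 0],
  [0, 0, 0.013, 0, 0],
  [0, 0, 0, 0, 1],
  [0, 0, 0, 0, 1],
], squeeze=60)

```text
clock: 3.17
position: [0.5662, -0.1047, 0.0711]
ee_rot: [0.631, 0.776, 0.001, 0.009]
ft_force: [0.3, 0.5, -0.6]
grip_width: 0.228
```

Call:
apply_moves([
  [0, 0, 0, 0, 1],
  [0, 0, 0, 0, 1],
])

```text
clock: 3.33
position: [0.567, -0.1052, 0.0732]
ee_rot: [0.631, 0.776, 0.002, 0.01]
ft_force: [-0.1, 0.1, -0.0]
grip_width: 0.002
```

```bash
python3 plan.py .562 -.102 .066 11.7 1 .025
```

```text
clk 3.33 p [ 0.567  -0.1052  0.0732] yawy 11.8 tilt [ 0.018 -0.01  -1.   ] err [-0.005   0.0032 -0.0072] -0.1 F [-0.1  0.1 -0. ] gw 0.002 j [ 0.56  0.38 -0.55  1.74  0.24  1.06  0.13]
[[0.004, -0.004, 0.007, 0.1, 1.0]] left [0. 0. 0.] 0.0
```

```bash
python3 - <<'E'
from h import *
p,d=snap('side'); a=cv2.resize(cv2.cvtColor(p[150:270,180:310],cv2.COLOR_RGB2BGR),None,fx=4,fy=4,interpolation=cv2.INTER_CUBIC)
P=cloud('side',d); np.save('side1.npy',P)
o=manip.get_obs(); K,t,r=cal('side'); q=K@(r.T@(np.array(o['position'])-t)); print('tcp px',q[:2]/q[2], 'depth', q[2], P[int(q[1]/q[2]),int(q[0]/q[2])])
cv2.imwrite('pics/s2.png',a)
E
```

```text
tcp px [241.79091481 214.21440682] depth 0.9810655671643389 [ 0.561748   -0.12775716  0.09084261]
```

View pics/s2.png

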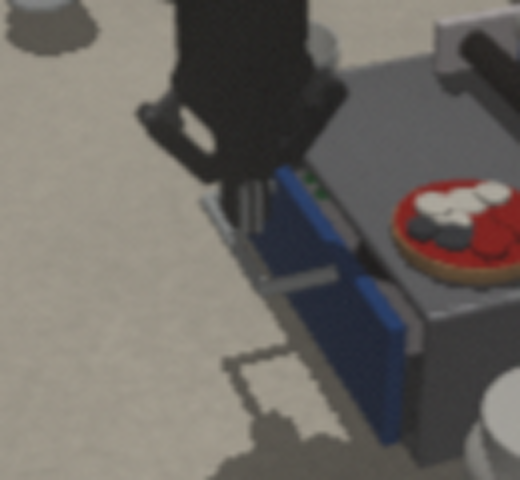

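```bash
python3 - <<'E'
from h import *
P=np.load('side1.npy'); n=np.array([np.cos(.204),np.sin(.204)]); m=np.array([-n[1],n[0]])
tcp=np.array([.567,-.1052])
s=(P[...,:2]-tcp)@n; t=(P[...,:2]-tcp)@m
for lo,hi in [(-.1,-.03),(-.03,-.01),(-.01,.01),(.01,.03),(.03,.07)]:
    k=(t>lo)&(t<hi)&(s>-.07)&(s<.06)&(P[...,2]>.07)&(P[...,2]<.105)
    print(lo,hi,k.sum(),np.histogram(s[k],np.arange(-.07,.061,.01))[0],[ (round(float(P[...,2][k&(s>a)&(s<a+.01)].mean()),3) if (k&(s>a)&(s<a+.01)).any() else 0) for a in np.arange(-.07,.06,.01)])
v,u=np.mgrid[:384,:512]
for c in [(234,203),(238,210),(242,217),(245,221),(242,204),(250,206),(265,220)]:
    print(c,P[c[1],c[0]].round(3),s[c[1],c[0]].round(3),t[c[1],c[0]].round(3))
E
```

```text
-0.1 -0.03 304 [  0   0   0   0   0  16  26  16  17  15 152  52  10] [0, 0, 0, 0, 0, 0.088, 0.088, 0.088, 0.088, 0.088, 0.088, 0.099, 0.104]
-0.03 -0.01 77 [ 0  0  0  0  0 12 11  1  0  0 38 11  4] [0, 0, 0, 0, 0, 0.088, 0.092, 0.102, 0, 0, 0.089, 0.099, 0.105]
-0.01 0.01 81 [ 0  0  0  0  0 14 15  2  0  0 36 12  2] [0, 0, 0, 0, 0, 0.09, 0.095, 0.102, 0, 0, 0.087, 0.099, 0.104]
0.01 0.03 69 [ 0  0  0  0  0 12  4  0  0  0 37 14  2] [0, 0, 0, 0, 0, 0.088, 0.09, 0, 0, 0, 0.088, 0.099, 0.104]
0.03 0.07 91 [ 0  0  0  0  0 14 16  0  0  0 46 13  2] [0, 0, 0, 0, 0, 0.089, 0.09, 0, 0, 0, 0.087, 0.099, 0.103]
(234, 203) [ 0.552 -0.075  0.088] -0.009 0.032
(238, 210) [ 0.557 -0.11   0.091] -0.011 -0.003
(242, 217) [ 0.563 -0.137  0.089] -0.011 -0.03
(245, 221) [ 0.567 -0.152  0.088] -0.009 -0.046
(242, 204) [ 0.566 -0.114  0.11 ] -0.003 -0.009
(250, 206) [ 0.595 -0.064  0.067] 0.036 0.034
(265, 220) [ 0.614 -0.157  0.089] 0.036 -0.061
```

The fingers shut without catching the bar (opening 0.002); the crop shows both tips, at (250,225), in the gap behind it. A closed-finger hook will pull just as well, so I'll lower a little and pull.

Call:
apply_moves([
  [0.004, 0.008, 0.006, 0, 1],
  [0, 0, 0.008, 0, 1],
  [0, -0.01, 0.003, 0, 1],
  [0, -0.012, 0, 0, 1],
  [0, -0.012, 0, 0, 1],
])

```text
clock: 3.8
position: [0.5503, -0.1053, 0.0597]
ee_rot: [0.63, 0.776, 0.007, 0.018]
ft_force: [4.0, 0.4, 1.8]
grip_width: -0.003
```

```bash
python3 plan.py .427 -.13 .066 11.7 1 .025;  python3 - <<'E'
from h import *
for c in ['top','side']:
    snap(c)
    for q in nets.place_of(c,'drawer_handle')[:1]: print(c,q['conf'],atz(c,q['xy'],.085))
E
```

```text
clk 3.8 p [ 0.5503 -0.1053  0.0597] yawy 11.9 tilt [ 0.037 -0.011 -0.999] err [-0.1233 -0.0247  0.0063] -0.2 F [4.  0.4 1.8] gw -0.003 j [ 0.58  0.35 -0.56  1.81  0.23  1.    0.14]
[[0.0, -0.025, -0.002, 0.2, 1.0], [0.0, -0.025, -0.002, -0.0, 1.0], [0.0, -0.025, -0.002, -0.0, 1.0], [0.0, -0.025, -0.002, -0.0, 1.0], [0.0, -0.025, -0.002, -0.0, 1.0]] left [-0.001 -0.     0.   ] 0.0
side 0.57 [ 0.53058365 -0.11394499  0.085     ]
```

Reading 4 N, the drawer's friction, and the handle has moved: it's hooked. I'll keep pulling.

Call:
apply_moves([
  [0, -0.02, 0, 0, 1],
  [0, -0.02, 0, 0, 1],
  [0, -0.02, 0, 0, 1],
  [0, -0.02, 0, 0, 1],
])

```text
clock: 4.33
position: [0.4804, -0.1192, 0.0595]
ee_rot: [0.628, 0.778, 0.012, 0.022]
ft_force: [4.4, 2.5, 5.6]
grip_width: 0.001
```

```bash
python3 plan.py .427 -.13 .066 11.7 1 .025
```

```text
clk 4.33 p [ 0.4804 -0.1192  0.0595] yawy 12.2 tilt [ 0.05  -0.009 -0.999] err [-0.0534 -0.0108  0.0065] -0.5 F [4.4 2.5 5.6] gw 0.001 j [ 0.68  0.2  -0.57  1.99  0.14  0.94  0.25]
[[0.0, -0.025, -0.004, 0.5, 1.0], [0.0, -0.025, -0.004, -0.0, 1.0], [0.0, -0.005, -0.001, -0.0, 1.0]] left [0. 0. 0.] 0.0
```

Call:
apply_moves([
  [0, -0.013, 0, 0, 1],
  [0, -0.013, 0, 0, 1],
  [0, -0.012, 0, 0, 1],
])

```text
clock: 4.58
position: [0.4517, -0.1258, 0.0615]
ee_rot: [0.627, 0.778, 0.019, 0.03]
ft_force: [68.4, 11.0, -40.1]
grip_width: -0.002
```

Call:
apply_moves([
  [0, -0.01, 0, 0, 1],
  [0, -0.008, 0, 0, 1],
])

```text
clock: 4.75
position: [0.4503, -0.1269, 0.0672]
ee_rot: [0.624, 0.78, 0.029, 0.043]
ft_force: [7.5, 1.4, 5.7]
grip_width: -0.007
```

```bash
python3 plan.py .427 -.13 .066 11.7 1 .025;  python3 - <<'E'
from h import *
for c in ['top','side']:
    snap(c,c+'3.png')
    for n,z in [('drawer_handle',.085),('dial_grip',.077),('roller',0)]:
        for q in nets.place_of(c,n)[:1]: print(c,n,q['conf'],q['xy'],atz(c,q['xy'],z))
E
```

```text
clk 4.75 p [ 0.4503 -0.1269  0.0672] yawy 12.7 tilt [ 0.103 -0.009 -0.995] err [-0.0233 -0.0031 -0.0012] -1.0 F [7.5 1.4 5.7] gw -0.007 j [ 0.75  0.09 -0.58  2.09  0.05  0.88  0.37]
[[0.002, -0.023, -0.001, 1.0, 1.0]] left [0. 0. 0.] 0.0
top drawer_handle 0.72 [298.0, 235.5] [ 0.43903628 -0.12532709  0.085     ]
top dial_grip 0.84 [289.7, 196.3] [ 0.55447892 -0.10041108  0.077     ]
top roller 0.6 [284.8, 175.5] [ 0.62223644 -0.09158422  0.        ]
side drawer_handle 0.66 [187.2, 221.7] [ 0.43350482 -0.13082234  0.085     ]
side dial_grip 0.84 [234.6, 215.7] [ 0.54819249 -0.113482    0.077     ]
side roller 0.91 [261.1, 233.2] [ 0.61989406 -0.09617553  0.        ]
```

View pics/side3.png

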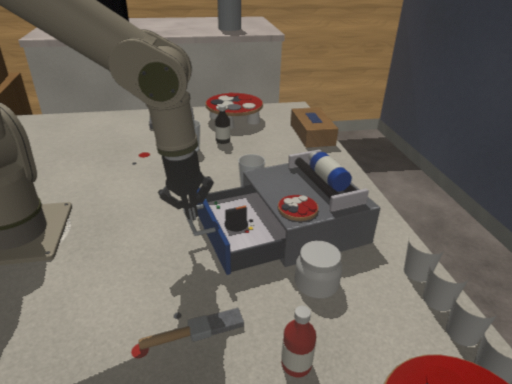

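Side view: the drawer is out, its front at (215,235), the dial at (236,216), the fingers in the handle at (190,220). Handle, dial and roller points agree with full opening (dial about 70 mm ahead of the cabinet). Now I'll lift out.

```bash
python3 plan.py .460 -.125 .067 12 1; python3 plan.py .460 -.125 .18 12 1 .025|tail -1
```

```text
clk 5.15 p [ 0.4492 -0.1273  0.0672] yawy 12.7 tilt [ 0.099 -0.009 -0.995] err [ 0.0108  0.0023 -0.0002] -0.7 F [ 7.5  3.8 16.4] gw 0.005 j [ 0.75  0.09 -0.58  2.09  0.05  0.88  0.37]
[[-0.0, 0.011, 0.001, 0.7, 1.0]] left [0. 0. 0.] 0.0
[[-0.001, 0.005, -0.025, 0.7, 1.0], [-0.001, 0.005, -0.025, -0.0, 1.0], [-0.001, 0.005, -0.025, -0.0, 1.0], [-0.001, 0.005, -0.025, -0.0, 1.0], [-0.0, 0.003, -0.013, -0.0, 1.0]] left [0. 0. 0.] 0.0
```

Call:
apply_moves([
  [0, 0.011, 0.001, 0, 1],
  [0, 0.003, -0.02, 0, 1],
  [0, 0.003, -0.03, 0, 1],
  [0, 0.003, -0.035, 0, 1],
  [0, 0.003, -0.035, 0, 1],
])

```text
clock: 5.57
position: [0.4589, -0.1178, 0.1856]
ee_rot: [0.623, 0.781, 0.027, 0.035]
ft_force: [1.2, -0.1, 0.6]
grip_width: -0.0
```

```bash
python3 plan.py .551 -.105 .17 101.7 -0.2
```

```text
clk 5.57 p [ 0.4589 -0.1178  0.1856] yawy 12.9 tilt [ 0.088 -0.001 -0.996] err [ 0.0921  0.0128 -0.0156] 88.8 F [ 1.2 -0.1  0.6] gw -0.0 j [ 0.76 -0.03 -0.58  1.92 -0.03  1.16  0.42]
[[-0.003, 0.039, 0.01, -7.0, -0.2], [-0.008, 0.038, 0.01, -7.0, -0.2], [-0.004, 0.013, 0.004, -7.0, -0.2], [0.0, 0.0, 0.0, -7.0, -0.2], [0.0, 0.0, 0.0, -7.0, -0.2]] left [0. 0. 0.] 53.8
```

Call:
apply_moves([
  [-0.003, 0.039, 0.01, -7, -0.2],
  [-0.008, 0.038, 0.01, -7, -0.2],
  [-0.004, 0.013, 0.004, -7, -0.2],
  [0, 0, 0, -7, -0.2],
  [0, 0, 0, -7, -0.2],
])

```text
clock: 5.98
position: [0.562, -0.1053, 0.1852]
ee_rot: [0.354, 0.934, 0.013, 0.054]
ft_force: [-0.4, -0.2, 0.4]
grip_width: 0.603
```

```bash
python3 plan.py .551 -.105 .17 101.7 -0.2
```

```text
clk 5.98 p [ 0.562  -0.1053  0.1852] yawy 48.6 tilt [ 0.11  -0.014 -0.994] err [-0.011   0.0003 -0.0152] 53.1 F [-0.4 -0.2  0.4] gw 0.603 j [ 0.7   0.2  -0.66  1.72  0.14  1.16  0.85]
[[0.01, -0.008, 0.014, -7.0, -0.2], [0.0, 0.0, 0.0, -7.0, -0.2], [0.0, 0.0, 0.0, -7.0, -0.2], [0.0, 0.0, 0.0, -7.0, -0.2], [0.0, 0.0, 0.0, -7.0, -0.2]] left [0. 0. 0.] 18.1
```

Call:
apply_moves([
  [0.01, -0.008, 0, -7, -0.2],
  [0, 0, 0, -7, -0.2],
  [0, 0, 0, -7, -0.2],
  [0, 0, 0, -7, -0.2],
  [0, 0, 0, -7, -0.2],
])

```text
clock: 6.4
position: [0.5501, -0.102, 0.181]
ee_rot: [0.05, 0.997, -0.002, 0.053]
ft_force: [0.7, -0.3, -0.1]
grip_width: 0.598
```

Call:
apply_moves([
  [0, 0, 0, -7, -0.2],
  [0, 0, 0, -7, -0.2],
  [0, 0, 0, -4, -0.2],
  [0, 0, 0, 0, -0.2],
])

```text
clock: 6.73
position: [0.5503, -0.1009, 0.1791]
ee_rot: [-0.115, 0.992, -0.009, 0.05]
ft_force: [1.0, 0.3, -1.1]
grip_width: 0.599
```

```bash
python3 plan.py .551 -.105 .17 101.7 -0.2; python3 - <<'E'
from h import *
for c in ['top','side']:
    p,d=snap(c,c+'4.png')
    for n,z in [('dial_grip',.077),('drawer_handle',.085)]:
        for q in nets.place_of(c,n)[:1]: print(c,n,q['conf'],q['xy'],atz(c,q['xy'],z))
E
```

```text
clk 6.73 p [ 0.5503 -0.1009  0.1791] yawy 103.1 tilt [ 0.102 -0.006 -0.995] err [ 0.0007 -0.0041 -0.0091] -1.4 F [ 1.   0.3 -1.1] gw 0.599 j [ 0.79  0.2  -0.76  1.74  0.15  1.15  1.79]
[[0.001, -0.004, 0.009, 1.4, -0.2]] left [0. 0. 0.] 0.0
top dial_grip 0.36 [290.6, 198.8] [ 0.54705362 -0.10317859  0.077     ]
side dial_grip 0.81 [235.1, 214.2] [ 0.55027266 -0.10751377  0.077     ]
side drawer_handle 0.89 [189.5, 219.8] [ 0.43915524 -0.12418782  0.085     ]
```

Tilt is 5.8°. I'll test whether a fast rise and slow descent takes it out.

Call:
apply_moves([
  [0.004, 0, -0.04, 1.4, -0.2],
  [0.004, 0, -0.04, 0, -0.2],
  [0.004, 0, -0.04, 0, -0.2],
])

```text
clock: 7.28
position: [0.522, -0.1019, 0.2923]
ee_rot: [-0.098, 0.994, -0.005, 0.044]
ft_force: [1.6, -1.0, -0.1]
grip_width: 0.601
```

Call:
apply_moves([
  [-0.002, 0, 0.01, 0, -0.2],
  [-0.001, 0, 0.01, 0, -0.2],
  [-0.001, 0, 0.01, 0, -0.2],
  [-0.001, 0, 0.01, 0, -0.2],
  [-0.001, 0, 0.01, 0, -0.2],
])

```text
clock: 7.7
position: [0.5365, -0.1015, 0.2507]
ee_rot: [-0.096, 0.994, -0.009, 0.051]
ft_force: [-0.0, -0.8, -0.3]
grip_width: 0.598
```

```bash
python3 plan.py .550 -.106 .17 101.7 -0.2
```

```text
clk 7.7 p [ 0.5365 -0.1015  0.2507] yawy 100.9 tilt [ 0.103 -0.007 -0.995] err [ 0.0135 -0.0045 -0.0807] 0.8 F [-0.  -0.8 -0.3] gw 0.598 j [ 0.83  0.11 -0.77  1.67  0.08  1.29  1.81]
[[-0.002, -0.002, 0.04, -0.8, -0.2], [-0.002, -0.002, 0.04, -0.0, -0.2], [-0.0, -0.0, 0.002, -0.0, -0.2]] left [0. 0. 0.] 0.0
```

Call:
apply_moves([
  [-0.001, -0.003, 0.04, -0.8, -0.2],
  [-0.001, -0.002, 0.04, 0, -0.2],
  [0, 0, 0.04, 0, -0.2],
])

```text
clock: 7.95
position: [0.5547, -0.1064, 0.1303]
ee_rot: [-0.104, 0.993, -0.01, 0.054]
ft_force: [0.6, -0.5, -0.1]
grip_width: 0.602
```

```bash
python3 plan.py .552 -.106 .061 101.7 -0.2; python3 - <<'E'
from h import *
p,d=snap('side'); cv2.imwrite('pics/s5.png',cv2.resize(cv2.cvtColor(p[140:280,160:320],cv2.COLOR_RGB2BGR),None,fx=4,fy=4,interpolation=cv2.INTER_CUBIC))
E
```

```text
clk 7.95 p [ 0.5547 -0.1064  0.1303] yawy 101.8 tilt [ 0.11  -0.009 -0.994] err [-0.0027  0.0004 -0.0693] -0.1 F [ 0.6 -0.5 -0.1] gw 0.602 j [ 0.78  0.26 -0.75  1.8   0.2   1.05  1.74]
[[0.006, 0.002, 0.04, 0.1, -0.2], [0.004, 0.001, 0.029, -0.0, -0.2]] left [0. 0. 0.] 0.0
```

View pics/s5.png

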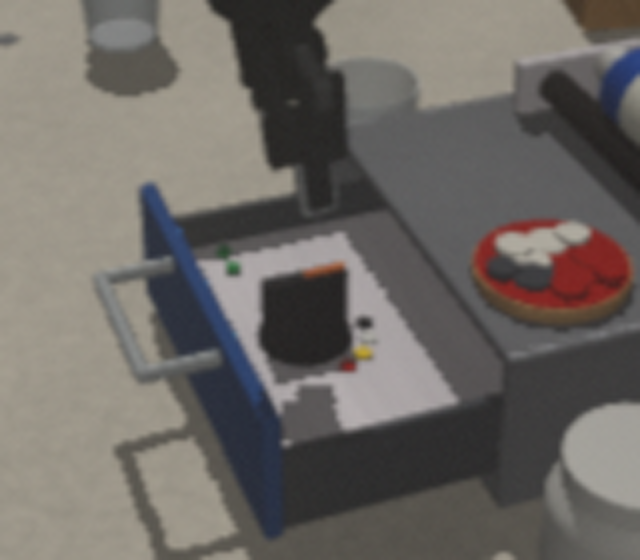

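Crop: the dial bar runs from (262,275) to (347,268), orange pointer into the cabinet, dots at its lower right, and the near finger at (318,205) is above it. One cloud check of the bar before descending.

```bash
python3 - <<'E'
from h import *
p,d=snap('side'); P=cloud('side',d)
n=np.array([np.cos(.204),np.sin(.204)]); m=np.array([-n[1],n[0]]); c0=np.array([.55,-.106])
s=(P[...,:2]-c0)@n; t=(P[...,:2]-c0)@m
k=(abs(s)<.045)&(abs(t)<.03)&(P[...,2]>.06)&(P[...,2]<.1)
print(k.sum(),'s',np.percentile(s[k],[2,50,98]),'t',np.percentile(t[k],[2,25,50,75,98]))
k2=k&(P[...,2]>.088); print(k2.sum(),np.percentile(s[k2],[2,50,98]),np.percentile(t[k2],[2,50,98]))
q=P[k][:,:2].astype(np.float32); v=cv2.fitLine(q,cv2.DIST_HUBER,0,.005,.005).ravel(); print(np.degrees(np.arctan2(v[1],v[0])))
E
```

```text
304 s [-0.02564088 -0.00031643  0.02710377] t [-0.0083788  -0.00639594 -0.00537598 -0.00368302  0.00425631]
104 [-0.02541522  0.00016735  0.02541768] [-0.00820727 -0.0031369   0.00514443]
11.681181
```

The dial sits at (0.550,-0.106), bar yaw 11.7°, matching its 54 × 14 mm size. Descending.

Call:
apply_moves([
  [0.006, 0, 0.04, 0, -0.2],
  [0.003, 0, 0.024, 0, -0.2],
])

```text
clock: 8.22
position: [0.5511, -0.1069, 0.07]
ee_rot: [-0.104, 0.993, -0.008, 0.051]
ft_force: [0.1, 0.2, -0.6]
grip_width: 0.597
```

```bash
python3 plan.py .5525 -.106 .060 101.7 -0.2
```

```text
clk 8.22 p [ 0.5511 -0.1069  0.07  ] yawy 101.9 tilt [ 0.102 -0.004 -0.995] err [ 0.0014  0.0009 -0.01  ] -0.2 F [ 0.1  0.2 -0.6] gw 0.597 j [ 0.75  0.33 -0.73  1.86  0.27  0.95  1.69]
[[-0.001, 0.001, 0.01, 0.2, -0.2]] left [0. 0. 0.] 0.0
```

Call:
apply_moves([
  [-0.001, 0.001, 0.011, 0.2, -0.2],
  [0, 0, 0.001, 0, 1],
  [0, 0, 0, 0, 1],
  [0, 0, 0, 0, 1],
  [0, 0, 0, 0, 1],
], squeeze=80)

```text
clock: 8.63
position: [0.5526, -0.1059, 0.0584]
ee_rot: [-0.102, 0.994, -0.007, 0.049]
ft_force: [6.3, -5.4, -24.0]
grip_width: 0.133
```

```bash
python3 plan.py .5525 -.106 .060 101.7 1
```

```text
clk 8.63 p [ 0.5526 -0.1059  0.0584] yawy 101.7 tilt [ 0.099 -0.004 -0.995] err [-0.0001 -0.0001  0.0016] 0.0 F [  6.3  -5.4 -24. ] gw 0.133 j [ 0.74  0.35 -0.72  1.86  0.28  0.93  1.68]
[[-0.0, -0.0, -0.002, -0.0, 1.0]] left [0. 0. 0.] 0.0
```

Gripped, at 0.133 opening (about 11–14 mm, the bar's width). Turning clockwise.

Call:
apply_moves([
  [0, 0, 0, 5, 1],
  [0, 0, 0, 5, 1],
  [0, 0, 0, 5, 1],
  [0, 0, 0, 5, 1],
])

```text
clock: 8.97
position: [0.5526, -0.1052, 0.0583]
ee_rot: [0.078, 0.996, 0.003, 0.05]
ft_force: [6.7, -0.3, -17.6]
grip_width: 0.133
```

```bash
python3 plan.py .5525 -.106 .060 33 1
```

```text
clk 8.97 p [ 0.5526 -0.1052  0.0583] yawy 81.1 tilt [ 0.1   -0.001 -0.995] err [-0.0001 -0.0008  0.0017] -48.1 F [  6.7  -0.3 -17.6] gw 0.133 j [ 0.69  0.33 -0.66  1.86  0.25  0.92  1.34]
[[-0.0, -0.001, -0.002, 7.0, 1.0], [0.0, 0.0, 0.0, 7.0, 1.0], [0.0, 0.0, 0.0, 7.0, 1.0], [0.0, 0.0, 0.0, 7.0, 1.0], [0.0, 0.0, 0.0, 7.0, 1.0]] left [0. 0. 0.] -13.1
```

Call:
apply_moves([
  [0, -0.001, 0, 6, 1],
  [0, 0, 0, 6, 1],
  [0, 0, 0, 6, 1],
  [0, 0, 0, 6, 1],
])

```text
clock: 9.3
position: [0.5529, -0.1042, 0.0584]
ee_rot: [0.291, 0.955, 0.016, 0.048]
ft_force: [8.4, 0.4, -18.4]
grip_width: 0.136
```

```bash
python3 plan.py .5525 -.106 .060 33 1
```

```text
clk 9.3 p [ 0.5529 -0.1042  0.0584] yawy 56.3 tilt [ 0.102  0.002 -0.995] err [-0.0004 -0.0018  0.0016] -23.3 F [  8.4   0.4 -18.4] gw 0.136 j [ 0.63  0.32 -0.59  1.87  0.21  0.92  0.93]
[[-0.001, -0.002, -0.002, 7.0, 1.0], [0.0, 0.0, 0.0, 7.0, 1.0], [0.0, 0.0, 0.0, 7.0, 1.0], [0.0, 0.0, 0.0, 2.3, 1.0]] left [0. 0. 0.] 0.0
```

Call:
apply_moves([
  [-0.001, -0.001, 0, 6, 1],
  [0, 0, 0, 6, 1],
  [0, 0, 0, 6, 1],
  [0, 0, 0, 4.5, 1],
])

```text
clock: 9.63
position: [0.554, -0.1031, 0.0588]
ee_rot: [0.479, 0.876, 0.027, 0.045]
ft_force: [8.4, -1.0, -20.1]
grip_width: 0.134
```

```bash
python3 plan.py .5525 -.106 .060 33 1; python3 - <<'E'
from h import *
print(manip.get_obs()['torque'])
for c in ['side','top']:
    p,d=snap(c,c+'6.png')
    for n,z in [('dial_grip',.077),('drawer_handle',.085),('roller',0)]:
        for q in nets.place_of(c,n)[:1]: print(c,n,q['conf'],q['xy'],atz(c,q['xy'],z))
    if c=='side': cv2.imwrite('pics/s6.png',cv2.resize(cv2.cvtColor(p[160:280,170:320],cv2.COLOR_RGB2BGR),None,fx=5,fy=5,interpolation=cv2.INTER_CUBIC))
E
```

```text
clk 9.63 p [ 0.554  -0.1031  0.0588] yawy 32.8 tilt [ 0.104  0.004 -0.995] err [-0.0015 -0.0029  0.0012] 0.2 F [  8.4  -1.  -20.1] gw 0.134 j [ 0.58  0.31 -0.53  1.87  0.18  0.91  0.54]
[[-0.002, -0.003, -0.001, -0.2, 1.0]] left [0. 0. 0.] 0.0
[-1.06266602 -0.91381347  0.1344957 ]
side dial_grip 0.91 [236.9, 214.2] [ 0.55463473 -0.10818985  0.077     ]
side drawer_handle 0.58 [189.8, 220.2] [ 0.43978116 -0.12587586  0.085     ]
side roller 0.65 [316.1, 280.5] [ 0.70941285 -0.2818308   0.        ]
top roller 0.97 [285.7, 177.1] [ 0.61713695 -0.09452988  0.        ]
```

View pics/s6.png

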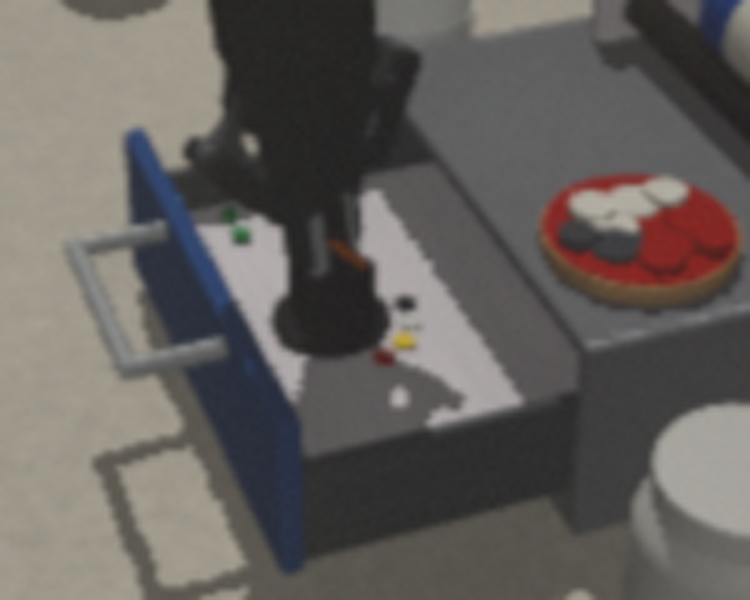

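Fingers are on the dial at (330,270) and the orange pointer at (350,255) points towards the red dot (383,357). Now I'll measure the pointer angle and drawer opening.

```bash
cat > chk.py <<'E'
from h import *
p,d=snap('side'); P=cloud('side',d); H=cv2.cvtColor(p,cv2.COLOR_RGB2HSV)
k=np.zeros(d.shape,bool); k[195:222,225:255]=True
o=k&(H[...,0]<22)&(H[...,1]>130)&(H[...,2]>50); vv,uu=np.nonzero(o)
q=np.array([atz('side',(u,v),.093)[:2] for u,v in zip(uu,vv)],np.float32)
f=cv2.fitLine(q,cv2.DIST_L2,0,.01,.01).ravel(); a=np.degrees(np.arctan2(f[1],f[0])); print(len(q),'pointer yaw',a,'dial rad',np.radians(11.7-a)%np.pi,'c',q.mean(0), 'yaw from axis',np.degrees(np.arctan2(*(q.mean(0)-[.5505,-.106])[::-1])))
n=np.array([np.cos(.204),np.sin(.204)]); m=np.array([-n[1],n[0]]); c0=np.array([.55,-.106])
s=(P[...,:2]-c0)@n; t=(P[...,:2]-c0)@m
b=(H[...,0]>105)&(H[...,0]<130)&(H[...,1]>120)&(abs(t)<.13)&(P[...,2]>.03)&(P[...,2]<.105)&(s<0)
print('front s',np.percentile(s[b],[2,10,50,90]),b.sum())
h=(abs(t)<.05)&(s<-.1)&(s>-.14)&(P[...,2]>.07)&(P[...,2]<.1); print('bar s',np.median(s[h]),h.sum())
E
python3 chk.py
```

```text
8 pointer yaw -60.091488 dial rad 1.2529979 c [ 0.5592991  -0.11581157] yaw from axis -48.11394079457238
front s [-0.06758323 -0.06674136 -0.06402204 -0.06083452] 109
bar s -0.11410688409656324 130
```

Call:
apply_moves([
  [-0.001, -0.002, 0, 1.2, 1],
  [0, 0, 0, 0.3, 1],
])

```text
clock: 10.25
position: [0.5542, -0.1029, 0.0588]
ee_rot: [0.486, 0.872, 0.029, 0.045]
ft_force: [5.4, -3.5, -16.8]
grip_width: 0.136
```

```bash
python3 chk.py; python3 - <<'E'
from h import *
for i in range(6): snap('top')
o=manip.get_obs(); print(o['torque'])
p,d=snap('side'); cv2.imwrite('pics/s7.png',cv2.resize(cv2.cvtColor(p[185:250,190:290],cv2.COLOR_RGB2BGR),None,fx=7,fy=7,interpolation=cv2.INTER_CUBIC))
E
python3 plan.py .5525 -.106 .060 33 1
```

```text
8 pointer yaw -67.53492 dial rad 1.3829101 c [ 0.5581165  -0.11351497] yaw from axis -44.615593761148794
front s [-0.06728801 -0.0665925  -0.06379215 -0.06086175] 110
bar s -0.11437101770266507 130
[-0.84685673 -0.84494602  0.14677781]
clk 10.65 p [ 0.5541 -0.103   0.0588] yawy 31.9 tilt [ 0.107  0.006 -0.994] err [-0.0016 -0.003   0.0012] 1.1 F [  7.6   1.3 -19.3] gw 0.135 j [ 0.58  0.31 -0.52  1.87  0.17  0.91  0.53]
[[-0.002, -0.003, -0.001, -1.1, 1.0]] left [0. 0. 0.] 0.0
```

View pics/s7.png

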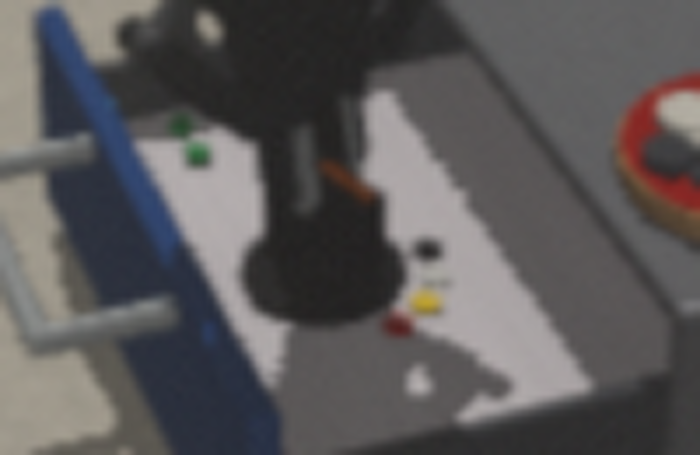

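```bash
python3 - <<'E'
from h import *
a=atz('side',(190+320/7,185+163/7),.093); b=atz('side',(190+375/7,185+200/7),.093); print(a,b,np.degrees(np.arctan2(*(b-a)[1::-1])))
K,t,r=cal('side')
for w in [1.0,1.1,1.2,1.25]:
    y=np.radians(11.7)-w; n=np.array([np.cos(y),np.sin(y)]); m=np.array([-n[1],n[0]]); o=[]
    for l,c in [(.027,.007),(.027,0),(.027,-.007),(0,.007),(0,-.007)]:
        X=np.array([*(np.array([.5505,-.106])+l*n+c*m),.093]); q=K@(r.T@(X-t)); o.append(((q[:2]/q[2]-[190,185])*7).round(0).tolist())
    print(w,o)
E
```

```text
[ 0.55218513 -0.10533039  0.093     ] [ 0.56763175 -0.12991513  0.093     ] -57.85881440476906
1.0 [[390.0, 182.0], [378.0, 192.0], [366.0, 201.0], [328.0, 155.0], [303.0, 174.0]]
1.1 [[387.0, 186.0], [373.0, 195.0], [359.0, 204.0], [329.0, 156.0], [302.0, 173.0]]
1.2 [[383.0, 191.0], [367.0, 199.0], [352.0, 207.0], [331.0, 157.0], [300.0, 172.0]]
1.25 [[380.0, 192.0], [364.0, 200.0], [348.0, 208.0], [331.0, 157.0], [300.0, 172.0]]
```

The pointer reads -57.9°, so the dial is at about 1.21 rad, and the tool has turned 69.8° (1.22 rad). It's holding steady and the drawer hasn't moved. Handing in.

```bash
python3 -c "
from h import *
print(workorder.hand_in()); o=manip.get_obs(); print(o['clock'],o['position'],o['grip_width'])"
```

```text
the job is handed in; nothing more can be done
None
the job is handed in; nothing more can be done
```

I pulled the drawer fully open, gripped the dial and turned it clockwise to the red dot. I handed in at about 11 s, still holding it; hand-in gave no verdict.

**Last checks**
- **Dial:** the tool turned 69.8° (1.22 rad). My reading of the pointer in the last picture gave about 1.21 rad (red dot 1.2). It held steady for about 0.4 s of camera calls before hand-in.
- **Drawer:** the pull ended at the hard stop. Afterwards the handle measured 114 mm in front of where the dial's axis was with the drawer fully open (115 mm expected), so it had not slid back.
- **Loose things:** the near cup, tub and coaster looked undisturbed in the pictures. I did not re-measure any of the loose things at the end.

**What did not go to plan**
- **Handle grasp:** the fingers shut without catching the bar, so I pulled the drawer with closed fingers hooked behind it.
- **Force at the stop:** it peaked at about 80 N at the wrist, under the 120 N limit. I believe only the fingers were touching, not the gripper's body.
- **Tool tilt:** the tool ended about 6° off vertical. The grip on the dial held anyway.
- **Automatic pointer fit:** it used only 8 pixels and disagreed (1.25 and 1.38 rad), so I relied on the picture reading and the tool angle.

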